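# Set the couch warmer to its third setting

## Robot

A 7-joint arm with a two-finger parallel gripper is mounted at the origin on the work surface. World frame = base frame: x ahead of the robot, y to its left, z up, the work surface at z = 0. Lengths are in m, angles in rad, forces in N, time in s.
With the tool pointing down it reaches from about 0.425 to 0.875 m from the base axis. Payload 4.7 kg.
Tool frame: the origin (TCP) lies midway between the tips of the shut fingers; the grasp point (between the pads) lies 19 mm behind it; z points along the fingers, y is the line along which they close (so a half turn about z gives the same grasp; the last joint's range is limited). The gripper opens to 87 mm and grips with 3 to 60 N. Pads are 19 mm wide; open, the fingers measure 117 mm over their backs; the gripper's body (75 mm by 190 mm) begins 51 mm behind the grasp point.
Start: joints at [1.253, 0.321, -0.07, 1.45, 0.023, 1.371, -0.057], TCP at [0.212, -0.615, 0.223] pointing down, gripper open.
Joint ranges: [-2.86, 2.86], [-0.3, 2.09], [-1.38, 1.24], [0.06, 2.45], [-1.56, 4.7], [0.09, 2.05], [-2.69, 2.69]. Speed limits (rad/s): [2.57, 2.57, 3.14, 3.14, 3.14, 3.14, 3.14].

## Interface

Orientations are given as a rotation vector (axis times angle).
In Python, from bench import ctrl gives the robot as it stands. The module is installed in compiled form; this text tells all that it offers.
- The arm moves only by the shell command python3 -m handwheel 'ROWS' [FORCE]. ROWS is JSON, a list of rows, each a list of 7 numbers: the finger opening in m, from 0 to 0.087, then the shift along the tool's x, y, z in m, then the turn, a rotation vector about the tool's x, y, z in degrees. A call has 1 to 12 rows; each row shifts and turns the commanded pose from where the row before left it, along the tool's axes as they then stand; what a row does not reach is not made up. A row lasts 1/8 s, in which the tool goes at most 62.5 mm and 10.7 degrees, less where a joint would pass 70% of its speed; a pose out of reach is approached as far as the arm can. A call is refused whole if a number of a shift passes 0.0625 or a number of a turn 10.7, either way. A call with a gripper value outside its range is refused whole. The fingers move at their own pace and stop on an object; FORCE is the grip in N (left out, the last holds). Time passes only in rows, so rows that do not move let the fingers close. It gives the time, the measured TCP pose, the force, the opening and the grip force at its end, in the units of the state.
- ctrl.get_state(): the state, without advancing time (a new reading comes with each control period).
- ctrl.get_image(name): name is "side" or "top"; returns (picture, depth): 420x560x3 uint8, blue, green, red; 420x560 float32, m along the optical axis (not along the pixel's ray), 0 where there is no reading.
- ctrl.camera_info(name): a dict with "intrinsics" (3x3 intrinsics, pixels), "R" (3x3) and "t" (3): a world point X has camera coordinates R X + t. Camera axes: x right, y down, z forward; pixel columns grow to the right and rows downward; lengths in m; the calibration is good to about 2 mm. A picture is of the moment at which its call begins. camera_info takes no time and is no camera call.
- ctrl.close_job(): hands the job in; it is judged then, once.
The state is a dict: "time": time; "joint_positions": joint angles; "qd": joint speeds; "joint_torque": joint torques, N m; "position": TCP position; "tool_rot": TCP orientation; "ft_force": force on the tool from outside, world axes, zero at the start; "torque": the same for the moment, N m; "grip_width": opening from 0.0 (shut) to 1.0 (fully open); "grip_force": force on a finger pad.
Only numpy, scipy, OpenCV 4.12 (cv2) and the standard library are available. Lean on these libraries where they do the work, as an engineer would, in place of code of your own. Each camera call takes 0.05 s, during which the arm holds its last target. There are 200 camera calls.

## Task

Switch on the couch warmer: press the round push button on its control box fully down, let it come up again, and then turn the big knurled dial clockwise with your fingertips until its pointer clicks in at the third of the four marks, without letting it go past to the fourth. Leave the other things on the counter standing where they are.

Things in the scene. Friction and masses are not known exactly. Their poses are not given: they have to be found in the camera images.
- control: White box 140 (x) x 250 (y) x 40 mm high, screwed down. Origin: centre of its underside; +x to its far side, +y to the user's left. Dial axis at x 0, y 35 mm, button at x -20, y -78 mm. The marks: four round dark studs, 5 to 12 mm wide (settings 1 to 4, growing), flat on the box 59 mm from the dial axis, at 0.9, 0.3, -0.3, -0.9 rad from box +x (counterclockwise positive)
- dial_top (a point): Centre of the dial's top face, on its upright axis, 68 mm above the counter; does not turn. The dial is a metal disc, 96 mm diameter, 26 mm thick, knurled rim (ribs under 1 mm), underside 2 mm above the box; too wide to grip. Its top is flat, with a thin black pointer line from 16 to 46 mm radius. Press lightly on the top near the rim (radius 30 to 40 mm) and drag round, or push along the rim
- dial (a joint): Turn of the dial, rad, growing clockwise seen from above. A spring draws it into four settings, 0, 0.6, 1.2 and 1.8 (1st to 4th mark), with crests halfway between and stops at -0.06, 1.86. It starts near 0 or 0.6, seldom in between. It takes about 0.055 N m at most to get over a crest; freed past a crest it snaps on
- pointer (a point): Outer tip of the dial's pointer line, on its top face 46 mm from the axis; turns with the dial. With the dial at 1.2 it points to the third stud.
- power (a joint): Press of the push button, m: 0 when up, 0.006 fully down. A spring of about 5 N at full press brings it up again.
- power_top (a point): Centre of the push button's white top (24 mm diameter, upright axis); it moves down with the button.
- oil: Amber glass bottle, 42 mm diameter, 105 mm high, loose; origin at the centre of its underside. Leave alone.
- bowl: Brass bowl, 96 mm across, 42 mm high, loose; origin at the centre of its underside. Leave alone.
- candle: White ceramic candle jar with a wooden lid, 64 mm diameter, 66 mm high, loose; origin at the centre of its underside. Leave alone.
- stone: Dark flat massage stone, 62 mm diameter, 22 mm high, loose; origin at the centre of its underside. Leave alone.

How it is judged:
On the way, in this order (a step that is already met when the one before it is completed fails the run):
1. the push button is pressed fully down (at least 4.5 of its 6 mm) (value of joint power above 0.0045 m), for 0.05 s.
2. the button is up again and the dial stands at the third setting (value of joint power below 0.0015 m and value of joint dial between 1.1 and 1.3 rad), for 0.2 s.
At the end, for the whole second after the job is handed in: The dial rests in its third setting (1.2 rad, within 0.1), the button is up (within 1.5 mm), and the bottle, bowl, candle and stone stand within 20 mm of where they were, upright (all of step 2 and velocity of joint dial between -0.05 and 0.05 rad/s and distance of each of oil, bowl, candle, stone from where it was at the start of the episode below 0.02 m and angle between each of oil, bowl, candle's own z axis and vertical below 0.15 rad); the robot touches nothing.
It fails at once if the dial went past the third setting towards the fourth (beyond 1.55 rad) (value of joint dial above 1.55 rad).
It fails at once if a bystander was lifted, carried or pushed more than 20 mm (distance of any of oil, bowl, candle, stone from where it was at the start of the episode above 0.02 m).
It also fails if it takes over 51 s, if anything falls off the work surface, if the arm or the gripper's body presses on something with over 40 N, if the wrist force passes 120 N, or if a joint passes its speed limit or range.

## Working session

There is one attempt and no reset: what is moved stays moved. The work goes in short steps, Python scripts to look and compute and a shell command to move; the robot and the scene stay as the last step left them, time stands still between calls to the robot, and variables do not carry over. Pictures are saved under pics/ and viewed, at most 10 in all, crops included, and the job is handed in when it is done.

```bash
mkdir -p pics; cat > h.py <<'E'
from bench import ctrl
import numpy as np, cv2
from scipy.spatial.transform import Rotation as Ro
def px2w(name,u,v,z):
    c=ctrl.camera_info(name);K=np.array(c["intrinsics"]);R=np.array(c["R"]);t=np.array(c["t"])
    d=R.T@np.linalg.solve(K,[u,v,1.]);o=-R.T@t
    return o+d*(z-o[2])/d[2]
def w2px(name,X):
    c=ctrl.camera_info(name);p=np.array(c["intrinsics"])@(np.array(c["R"])@X+np.array(c["t"]));return p[:2]/p[2]
E
python3 - <<'E'
from h import *
s=ctrl.get_state();print(s["position"],s["tool_rot"],s["time"],s["grip_width"]);print(Ro.from_rotvec(s["tool_rot"]).as_matrix().round(3))
for n in("top","side"):
    im,d=ctrl.get_image(n);cv2.imwrite(f"pics/{n}0.png",im);np.save(f"pics/{n}d.npy",d)
    c=ctrl.camera_info(n);print(n,-np.array(c["R"]).T@c["t"])
E
```

```text
[ 0.21148552 -0.61404926  0.22146012] [-3.09662858e+00 -5.18515368e-01  6.74141920e-04] 0.0 0.9997877971294926
[[ 0.945  0.326 -0.001]
 [ 0.326 -0.945  0.002]
 [-0.    -0.002 -1.   ]]
top [0.5655079  0.04716181 1.27688259]
side [0.53898184 0.76917344 0.80808713]
```

View pics/top0.png

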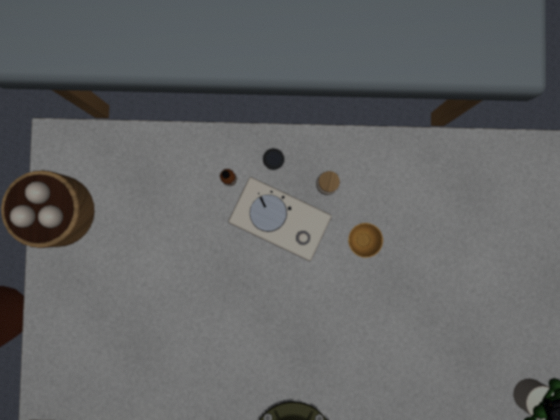

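View pics/side0.png

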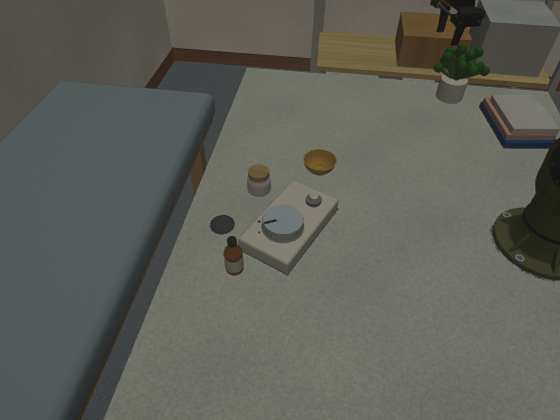

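The top view shows the box with its dial at about (268,212), the button at about (303,238), and the studs at (259,193), (271,191), (283,196) and (290,208). I'll enlarge it.

```bash
python3 - <<'E'
from h import *
im=cv2.imread("pics/top0.png");c=im[140:275,210:390]
c=cv2.resize(c,None,fx=4.4,fy=4.4,interpolation=cv2.INTER_CUBIC);c=np.clip(c*1.6,0,255).astype('uint8');cv2.imwrite("pics/crop.png",c)
for n,p,z in(("dial",(268,212),.068),("btn",(303,238),.05),("s1",(259,193),.04),("s4",(290,208),.04)):print(n,px2w("top",*p,z).round(4))
d=np.load("pics/topd.npy");print(d[212,262:274],d[236:240,303])
E
```

```text
dial [0.6263 0.0776 0.068 ]
btn [ 0.5595 -0.0174  0.05  ]
s1 [0.6788 0.1038 0.04  ]
s4 [0.6399 0.0189 0.04  ]
[1.2131506 1.212357  1.211539  1.2091278 1.2137666 1.2095495 1.2134124
 1.2111582 1.215914  1.2142402 1.2096205 1.2068537] [1.2120435 1.219075  1.2180666 1.2207308]
```

View pics/crop.png

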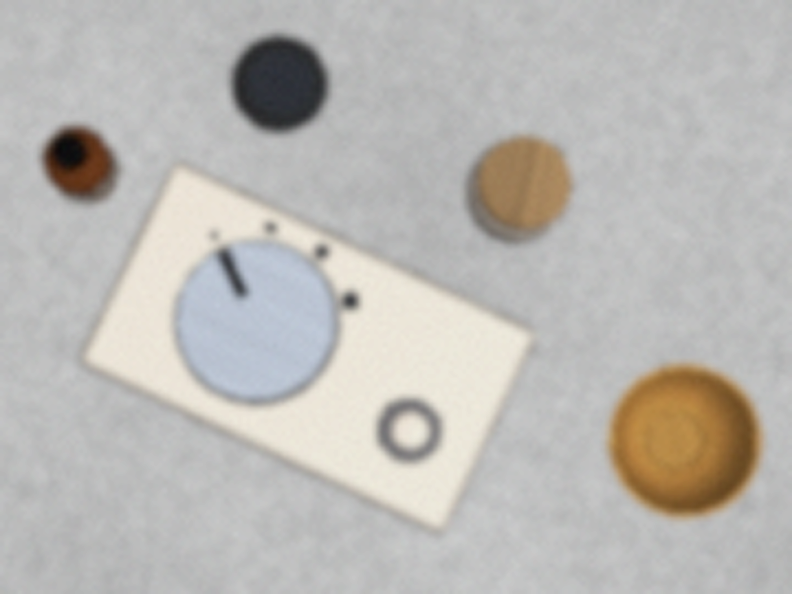

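The crop shows the dial centre at (257,322), pointer tip at (222,251), button at (409,430), studs at (214,235), (270,228), (321,251) and (350,300), and box corners at (178,163), (533,336), (441,531) and (84,360).

```bash
cat >> h.py <<'E'
def fit():
    f=lambda u,v,z:px2w("top",210+(u+.5)/4.4-.5,140+(v+.5)/4.4-.5,z)
    a=[.9,.3,-.3,-.9]
    L=[((x,y),) for x,y in((.07,.125),(.07,-.125),(-.07,-.125),(-.07,.125))]
    L=[l[0] for l in L]+[(.059*np.cos(t),.035+.059*np.sin(t)) for t in a]+[(0,.035),(-.02,-.078)]
    P=[(178,163,.04),(533,336,.04),(441,531,.04),(84,360,.04),(214,235,.04),(270,228,.04),(321,251,.04),(350,300,.04),(257,322,.068),(409,430,.05)]
    W=np.array([f(*p)[:2] for p in P]);L=np.array(L)
    A=L-L.mean(0);B=W-W.mean(0)
    th=np.arctan2((A[:,0]*B[:,1]-A[:,1]*B[:,0]).sum(),(A*B).sum())
    R=np.array([[np.cos(th),-np.sin(th)],[np.sin(th),np.cos(th)]]);o=W.mean(0)-R@L.mean(0)
    return R,o,th,W-(L@R.T+o),f
E
python3 - <<'E'
from h import *
R,o,th,res,f=fit();print("origin",o,"yaw",th);print((res*1000).round(1))
D=R@[0,.035]+o;B=R@[-.02,-.078]+o;print("dial",D,"btn",B)
p=f(222,251,.068)[:2]-f(257,322,.068)[:2];a=np.arctan2(p[1],p[0])-th;print("pointer ang",a,"r",np.hypot(*p),"dial",.9-a)
d=np.load("pics/topd.npy");c=ctrl.camera_info("top");K=np.array(c["intrinsics"])
for u,v,r in((268,212,4),(303,238,2),(285,228,2)):
    z=np.median(d[v-r:v+r+1,u-r:u+r+1]);X=np.array(c["R"]).T@(np.linalg.solve(K,[u,v,1])*z-c["t"]);print(X)
E
```

```text
origin [0.61101485 0.04631703] yaw -0.42497342362547236
[[-3.6 -2.2]
 [-2.6  4.4]
 [ 4.   1.2]
 [ 1.1 -5.2]
 [ 0.8  0.7]
 [-0.2  0.6]
 [ 0.6  0.7]
 [ 0.6  0.3]
 [-1.2 -0.7]
 [ 0.6  0.3]]
dial [0.62544523 0.07820377] btn [ 0.56063473 -0.01649891]
pointer ang 0.9047646804491843 r 0.04772683499092174 dial -0.004764680449184322
[0.62632906 0.07758944 0.06786978]
[ 0.55951851 -0.0167005   0.06249218]
[0.58538756 0.03136536 0.04096123]
```

Dial starts at about 0. The fit agrees to within about 1 mm for the studs, dial and button; the corners are off because they're rounded. The button top is at about z 0.0625. I'll close the fingers and go above the button.

```bash
r='[0,0.0437,-0.0376,0,0,0,0]'; python3 -m handwheel '[[0,0.0437,-0.0376,0,0,0,0],[0,0.0437,-0.0376,0,0,0,0],[0,0.0437,-0.0376,0,0,0,0],[0,0.0437,-0.0376,0,0,0,0],[0,0.0437,-0.0376,0,0,0,0],[0,0.0437,-0.0376,0,0,0,0],[0,0.0437,-0.0376,0,0,0,0],[0,0.0437,-0.0376,0,0,0,0],[0,0.0437,-0.0376,0,0,0,0],[0,0.0437,-0.0376,0,0,0,0],[0,0.0437,-0.0376,0,0,0,0],[0,0.0437,-0.0376,0,0,0,0]]' 20
python3 -m handwheel '[[0,0,0,0,0,0,-10],[0,0,0,0,0,0,-10],[0,0,0,0,0,0,-10],[0,0,0,0,0,0,-10],[0,0,0,0,0,0,-10],[0,0,0,0,0,0,-10],[0,0,0,0,0,0,-10],[0,0,0,0,0,0,-10],[0,0,0,0,0,0,-10],[0,0,0,0,0,0,0],[0,0,0,0,0,0,0]]'
python3 - <<'E'
from h import *
s=ctrl.get_state();R=Ro.from_rotvec(s["tool_rot"]).as_matrix();print(R.round(3),s["joint_positions"])
print((R.T@(np.array([.5606,-.0165,.0725])-s["position"])).round(4),s["ft_force"])
E
```

```text
time: 1.6
position: [0.561, -0.0158, 0.2223]
tool_rot: [3.098, 0.518, -0.0]
ft_force: [0.4, 0.0, -0.2]
grip_width: 0.008
grip_force: 0.0
time: 2.98
position: [0.5604, -0.0172, 0.2223]
tool_rot: [-1.828, -2.555, 0.0]
ft_force: [0.5, -0.5, 1.0]
grip_width: 0.005
grip_force: 0.0
[[-0.323  0.946 -0.   ]
 [ 0.946  0.323 -0.   ]
 [ 0.    -0.    -1.   ]] [ 0.68559673  0.20480461 -0.79451806  1.654788    0.14946212  1.34517548
  0.19672498]
[0.0006 0.0005 0.1498] [ 0.49021289 -0.49130715  1.02559126]
```

```bash
python3 -m handwheel '[[0,0,0,0.05,0,0,0],[0,0,0,0.05,0,0,0],[0,0,0,0.04,0,0,0],[0,0,0,0.01,0,0,0],[0,0,0,0.005,0,0,0],[0,0,0,0,0,0,0],[0,0,0,0,0,0,0]]'
python3 -m handwheel '[[0,0,0,0.003,0,0,0],[0,0,0,0.002,0,0,0],[0,0,0,0,0,0,0],[0,0,0,0,0,0,0]]'
```

```text
time: 3.85
position: [0.5617, -0.0172, 0.069]
tool_rot: [1.823, 2.556, 0.002]
ft_force: [0.3, -0.2, 0.7]
grip_width: 0.003
grip_force: 0.0
time: 4.35
position: [0.5605, -0.0172, 0.0625]
tool_rot: [1.824, 2.558, -0.0]
ft_force: [0.4, 0.2, 1.2]
grip_width: 0.003
grip_force: 0.1
```

```bash
for k in 1; do python3 -m handwheel '[[0,0,0,0.002,0,0,0],[0,0,0,0,0,0,0]]'; python3 -m handwheel '[[0,0,0,0.002,0,0,0],[0,0,0,0,0,0,0]]';python3 -m handwheel '[[0,0,0,0.002,0,0,0],[0,0,0,0,0,0,0]]'; done | grep -E "pos|ft"
```

```text
position: [0.5606, -0.0172, 0.0606]
ft_force: [-0.6, 0.2, 1.8]
position: [0.5606, -0.0172, 0.0586]
ft_force: [-0.8, -0.8, 3.2]
position: [0.5606, -0.0172, 0.0566]
ft_force: [-1.0, 0.4, 4.2]
```

```bash
for k in 1; do python3 -m handwheel '[[0,0,0,0.001,0,0,0],[0,0,0,0,0,0,0]]'; python3 -m handwheel '[[0,0,0,0.001,0,0,0],[0,0,0,0,0,0,0]]';python3 -m handwheel '[[0,0,0,0.001,0,0,0],[0,0,0,0,0,0,0],[0,0,0,0,0,0,0]]'; done | grep -E "pos|ft"
```

```text
position: [0.5607, -0.0172, 0.0564]
ft_force: [-2.3, -1.3, 10.6]
position: [0.5607, -0.0172, 0.0563]
ft_force: [-6.3, -0.7, 15.4]
position: [0.5607, -0.0172, 0.0561]
ft_force: [-8.0, -0.7, 21.2]
```

The button hit its stop. I'll lift, go over the dial and open the fingers to straddle its top.

```bash
python3 -m handwheel '[[0,0,0,-0.03,0,0,0],[0,0,0,-0.04,0,0,0],[0.06,0.023,0.0306,0,0,0,0],[0.06,0.023,0.0306,0,0,0,0],[0.06,0.0227,0.0307,0,0,0,0],[0.06,0,0,0,0,0,0],[0.06,0,0,0,0,0,0],[0.06,0,0,0,0,0,0],[0.06,0,0,0,0,0,0]]'
python3 - <<'E'
from h import *
s=ctrl.get_state();R=Ro.from_rotvec(s["tool_rot"]).as_matrix();print(s["grip_width"]*.087,s["joint_positions"])
print((R.T@(np.array([.6256,.0781,.068])-s["position"])).round(4),s["ft_force"])
E
```

```text
time: 7.1
position: [0.6249, 0.0764, 0.1235]
tool_rot: [1.826, 2.556, -0.001]
ft_force: [0.6, -0.0, -0.4]
grip_width: 0.665
grip_force: 0.0
0.0578760395794528 [ 0.43983152  0.4504658  -0.77514181  1.60485664  0.33096399  1.22263416
 -0.06955495]
[0.0014 0.0013 0.0555] [ 0.58806241 -0.02335007 -0.37398954]
```

```bash
(python3 -m handwheel '[[0.06,0.0014,0.0013,0.03,0,0,0],[0.06,0,0,0.018,0,0,0],[0.06,0,0,0,0,0,0],[0.06,0,0,0,0,0,0]]'
for k in 1; do python3 -m handwheel '[[0.06,0,0,0.003,0,0,0],[0.06,0,0,0,0,0,0]]';python3 -m handwheel '[[0.06,0,0,0.002,0,0,0],[0.06,0,0,0,0,0,0]]';python3 -m handwheel '[[0.06,0,0,0.002,0,0,0],[0.06,0,0,0,0,0,0]]';python3 -m handwheel '[[0.06,0,0,0.001,0,0,0],[0.06,0,0,0,0,0,0]]'; done) | grep -E "pos|ft"
```

```text
position: [0.6263, 0.0795, 0.0762]
ft_force: [0.3, 0.1, -0.1]
position: [0.626, 0.0795, 0.0729]
ft_force: [-1.2, -0.6, -0.7]
position: [0.6257, 0.0795, 0.0704]
ft_force: [0.1, -0.0, -1.0]
position: [0.6259, 0.0795, 0.0685]
ft_force: [0.6, -0.2, -0.1]
position: [0.6259, 0.0795, 0.0685]
ft_force: [-1.9, -0.2, 6.6]
```

```bash
python3 -m handwheel '[[0.06,0,0,0.0005,0,0,5],[0.06,0,0,0,0,0,5],[0.06,0,0,0,0,0,5],[0.06,0,0,0,0,0,5],[0.06,0,0,0,0,0,5],[0.06,0,0,0,0,0,5],[0.06,0,0,0,0,0,5],[0.06,0,0,0,0,0,5],[0.06,0,0,0,0,0,0],[0.06,0,0,0,0,0,0]]'; python3 - <<'E'
from h import *
s=ctrl.get_state();print(s["torque"],s["joint_positions"])
im,_=ctrl.get_image("side");u,v=w2px("side",np.array([.6256,.0781,.068])).astype(int);print(u,v)
c=cv2.resize(im[v-60:v+45,u-70:u+70],None,fx=5,fy=5,interpolation=cv2.INTER_CUBIC);cv2.imwrite("pics/s1.png",np.clip(c*1.4,0,255).astype('uint8'))
E
```

```text
time: 9.85
position: [0.6254, 0.0787, 0.0685]
tool_rot: [2.588, 1.779, -0.003]
ft_force: [-5.4, -0.9, 8.8]
grip_width: 0.691
grip_force: 4.9
[-0.49115025  1.05250661  0.09594141] [ 0.3190463   0.4687538  -0.6179444   1.65534669  0.29789694  1.11434941
 -0.74750167]
281 218
```

View pics/s1.png

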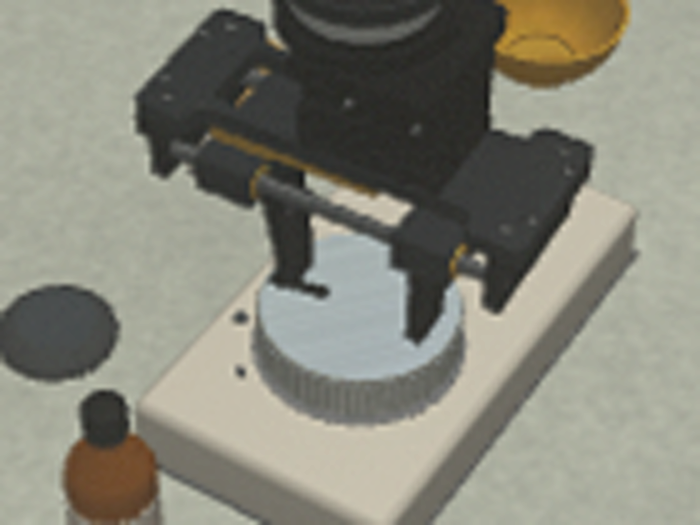

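The pointer's inner end shows at crop (322,292), so the dial has turned with the fingers.

```bash
python3 - <<'E'
from h import *
D=np.array([.6256,.0781])
for q in((322,292),(300,288)):
    p=px2w("side",211+q[0]/5,158+q[1]/5,.068)[:2]-D;print(np.hypot(*p),.9-(np.arctan2(p[1],p[0])+.425))
E
```

```text
0.016055962208038066 0.6515203831456245
0.026709430185123107 0.6164101128099004
```

```bash
python3 -m handwheel '[[0.06,0,0,0,0,0,5],[0.06,0,0,0,0,0,5],[0.06,0,0,0,0,0,5],[0.06,0,0,0,0,0,5],[0.06,0,0,0,0,0,5],[0.06,0,0,0,0,0,4],[0.06,0,0,0,0,0,4],[0.06,0,0,0,0,0,0],[0.06,0,0,0,0,0,0]]'; python3 - <<'E'
from h import *
s=ctrl.get_state();print(s["torque"],s["joint_positions"])
im,_=ctrl.get_image("side");u,v=281,218
c=cv2.resize(im[v-60:v+45,u-70:u+70],None,fx=5,fy=5,interpolation=cv2.INTER_CUBIC);cv2.imwrite("pics/s2.png",np.clip(c*1.4,0,255).astype('uint8'))
E
```

```text
time: 11.02
position: [0.6245, 0.0784, 0.0684]
tool_rot: [2.986, 0.97, -0.006]
ft_force: [-6.7, -2.7, 10.6]
grip_width: 0.688
grip_force: 5.8
[-0.57982985  1.61205204  0.07461427] [ 0.2394112   0.44490266 -0.51234749  1.6588156   0.24049882  1.10426927
 -1.28359935]
```

View pics/s2.png

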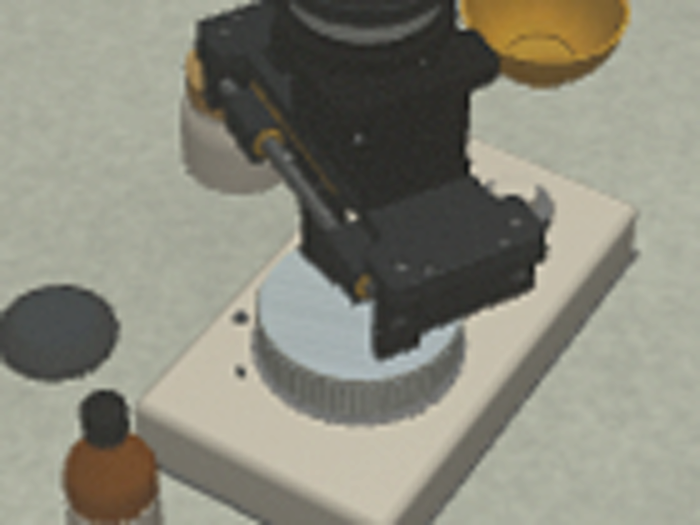

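The pointer is now hidden behind the gripper. I'll lift and look.

```bash
python3 -m handwheel '[[0.06,0,0,-0.02,0,0,0],[0.06,0,0,-0.05,0,0,0],[0.06,0,0,-0.06,0,0,0],[0.06,-0.05,-0.03,0,0,0,0],[0.06,-0.05,-0.03,0,0,0,0],[0.06,-0.05,-0.03,0,0,0,0],[0.06,0,0,0,0,0,0],[0.06,0,0,0,0,0,0]]'; python3 - <<'E'
from h import *
im,_=ctrl.get_image("top")
c=cv2.resize(im[140:275,210:390],None,fx=4.4,fy=4.4,interpolation=cv2.INTER_CUBIC);cv2.imwrite("pics/t3.png",np.clip(c*1.6,0,255).astype('uint8'))
E
```

```text
time: 12.08
position: [0.4527, 0.0643, 0.1983]
tool_rot: [2.986, 0.971, 0.005]
ft_force: [-0.2, -0.5, 0.5]
grip_width: 0.686
grip_force: 0.0
```

View pics/t3.png

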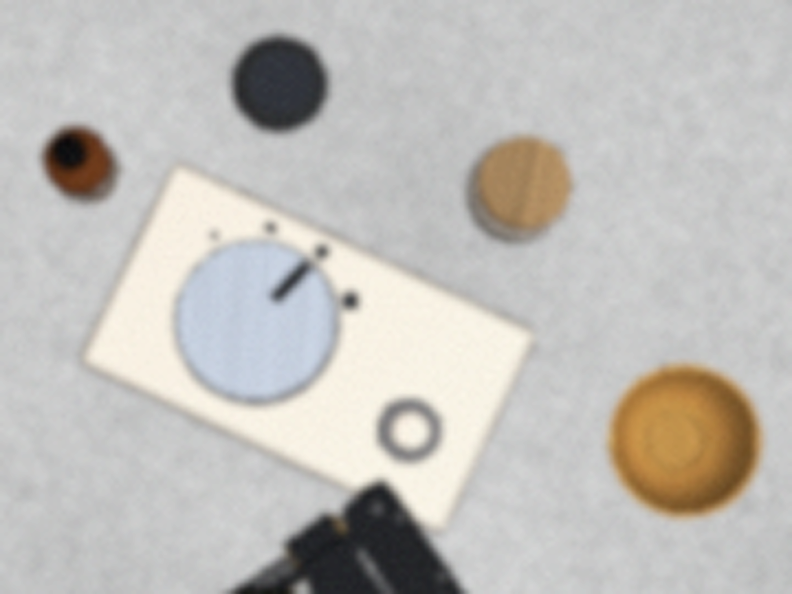

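The pointer tip at (309,264) is in line with the third stud at (321,251), a turn of about 1.19 rad from the start. The button ring looks as it did at first, and the other things have not moved. Handing in.

```bash
python3 -c "
from bench import ctrl
print(ctrl.close_job())"
```

```text
the job is handed in; nothing more can be done
None
```

I pressed the button to its stop and released it, turned the dial to about 1.19 rad so its pointer is on the third mark, left the other things where they stood, and handed the job in at about 12 s; the hand-in gave no verdict.

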